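# Scrape the tasting board and lay out the jam pots

### The job

Reset the café's tasting board: take the scraper block out of the utensil basket and use it to scrape every biscuit chip off the slate into the crumb tray at its open side, never touching the chips with the fingers. Then stand the scraper back upright on the basket's floor, and after that stand every jam pot upright and wholly on the clean slate, anywhere inside the rims. Leave the other utensils in the basket and do not shift or tip anything else on the counter.

Things in the scene. Friction and masses are not known exactly. Their poses are not given: they have to be found in the camera images.
- board: the tasting board, fixed: a dark slate slab, 220 mm in its x by 260 mm in its y, top face 50 mm above the counter; walnut rims 15 mm wide stand 18 mm above the slate along its +x, -x and +y sides. Its -y side is open: there the slate ends at y = -130 mm and the crumb tray adjoins. Origin: centre of the slab's underside, on the counter
- tray (a point): centre of the floor of the crumb tray, an aluminium tray fixed to the board's open side: inside 230 mm in x by 105 mm in y (board y from -130 to -235 mm), floor 6 mm above the counter, thin walls up to 55 mm on its three outer sides. Axes as the board's
- basket: the utensil basket, fixed: an open wooden box, outside 280 mm in its x, 230 mm in its y, 55 mm high, walls and floor 5 mm thick. Origin: centre of its underside, on the counter. Five utensils lie in it
- scraper: the scraper block, 250 g, standing in the basket: a steel bar 80 mm long (its x), 36 mm thick (its y), 25 mm high, with a dark wooden grip on it 60 mm long (x), 24 mm thick (y), from 25 to 70 mm high. It pushes with either long face of the steel bar. Origin: centre of its underside. It and the brush lie side by side in either order
- chip0: a hard, loose biscuit chip, tan, 28 x 20 x 14 mm, 12 g, on the slate at the start; may be absent. Origin: centre of its underside as built (it may tumble)
- chip1: a hard, loose biscuit chip, tan, 22 x 22 x 12 mm, 12 g, on the slate at the start; may be absent. Origin: centre of its underside as built (it may tumble)
- chip2: a hard, loose biscuit chip, tan, 26 x 17 x 16 mm, 12 g, on the slate at the start; may be absent. Origin: centre of its underside as built (it may tumble)
- chip3: a hard, loose biscuit chip, tan, 28 x 20 x 14 mm, 12 g, on the slate at the start; may be absent. Origin: centre of its underside as built (it may tumble)
- chip4: a hard, loose biscuit chip, tan, 22 x 22 x 12 mm, 12 g, on the slate at the start; may be absent. Origin: centre of its underside as built (it may tumble)
- chip5: a hard, loose biscuit chip, tan, 26 x 17 x 16 mm, 12 g, on the slate at the start; may be absent. Origin: centre of its underside as built (it may tumble)
- pot0: a closed glass pot of dark red jam with a steel lid and paper label, 56 mm across and 50 mm high, 160 g, standing on the counter to the right of the board; may be absent. Origin: centre of its underside
- pot1: a closed glass pot of dark red jam with a steel lid and paper label, 56 mm across and 50 mm high, 160 g, standing on the counter to the right of the board; may be absent. Origin: centre of its underside
- pot2: a closed glass pot of dark red jam with a steel lid and paper label, 56 mm across and 50 mm high, 160 g, standing on the counter to the right of the board; may be absent. Origin: centre of its underside
- brush: bystander in the basket: scrub brush, 90 x 40 mm, 60 mm high, with a round wooden knob. Origin: centre of its underside
- tamper: bystander in the basket: steel coffee tamper, 48 mm across, 70 mm high, upright. Origin: centre of its underside
- shaker: bystander in the basket: amber glass shaker, 40 mm across, 65 mm high. Origin: centre of its underside
- spoon: bystander in the basket: steel spoon, 150 mm long, lying. Origin: underside, at the middle of its length
- sugar: bystander: white ceramic sugar jar with black lid, 60 mm across, 85 mm high, among the jam pots. Origin: centre of its underside
- salt: bystander: round wooden salt cellar, 52 mm across, 32 mm high. Origin: centre of its underside
- coasters: bystander: stack of cork coasters, 70 mm across, 30 mm high, near the robot. Origin: centre of its underside
Things that resemble listed ones, but are neither listed nor needed, are in the scene too. What is shaped like the pot2 but yellow is not meant.

How it is judged:
By the outcome, as a careful person would: the job done as asked, in the order asked, and still so for the second after the job is handed in, with the robot touching nothing.
Of chip0, chip1, chip2, chip3, chip4, chip5 only 4 to 6 are there at a start; the rules pass over those that are not, and their reading is None.
Of pot0, pot1, pot2 only 2 to 3 are there at a start; the rules pass over those that are not, and their reading is None.
At some moment in a run one of chip0, chip1, chip2, chip3, chip4, chip5, pot0, pot1, pot2 may be knocked a few centimetres aside while the robot is not near it.
It also fails if it takes over 210 s, if anything falls off the work surface, if the arm or the gripper's body presses on something with over 40 N, if the wrist force passes 120 N, or if a joint passes its speed limit or range.

### The arm

A 7-joint arm with a two-finger parallel gripper is mounted at the origin on the work surface. World frame = base frame: x ahead of the robot, y to its left, z up, the work surface at z = 0. Lengths are in mm, angles in rad, forces in N, time in s.
With the tool pointing down it reaches from about 400 to 875 mm from the base axis. Payload 4.4 kg.
Tool frame: the origin (TCP) lies at the very end of the fingers, on their centre line; the grasp point (between the pads) lies 19 mm behind it; y points along the fingers, z is the direction in which the jaws open and shut, and the axes are right-handed (so a half turn about y gives the same grasp; the last joint's range is limited). The gripper opens to 85 mm and grips with 20 to 120 N. Pads are 22 mm wide; open, the fingers measure 114 mm over their backs; the gripper's body (76 mm by 85 mm) begins 54 mm behind the grasp point. The pads swing forward as they close: fully open they stand 13 mm farther back than shut.
Start: joints at [-1.19, 0.628, 0.038, 1.517, -0.027, 0.996, -0.02], TCP at [280.833, 586.217, 231.313] pointing down, gripper open.
Joint ranges: [-3.06, 3.06], [-0.37, 2.12], [-1.25, 1.32], [0.18, 2.47], [-1.1, 4.24], [0.23, 1.98], [-2.94, 2.94]. Speed limits (rad/s): [2.57, 2.57, 3.14, 3.14, 3.14, 3.14, 3.14].

### API

Orientations are given as [roll, pitch, yaw] about the fixed x, y, z axes, in that order (R = Rz(yaw) Ry(pitch) Rx(roll)).
In Python, from cell import * gives the robot as it stands.
- The arm moves only by the tool apply_moves, never from a script. Its argument "targets" is a list of rows, each a list of 6 numbers: the shift along the tool's x, y, z in units of 40 mm (1.0 is 40 mm), then the turn, a rotation vector about the tool's x, y, z in units of 8 degrees (1.0 is 8 degrees). A call has 1 to 12 rows; each row shifts and turns the commanded pose from where the row before left it, along the tool's axes as they then stand; what a row does not reach is not made up. A row lasts 1/8 s, in which the tool goes at most 62.5 mm and 10.7 degrees, less where a joint would pass 70% of its speed; a pose out of reach is approached as far as the arm can. A call is refused whole if a number of a shift passes 1 or a number of a turn 1, either way. A call with a gripper value outside its range is refused whole. "jaw" is the gripper command: -1 is shut, 1 is fully open, values between are in proportion, set as the call begins (left out, the last holds). The fingers move at their own pace and stop on an object; the grip force is fixed at half the most. Time passes only in rows, so rows that do not move let the fingers close. It gives the time, the measured TCP pose, the force and the opening at its end, in the units of the state.
- read_state(): the state, without advancing time (a new reading comes with each control period).
- get_image(name): name is "side" or "top" or "wrist"; returns the picture (384x512x3 uint8, red, green, blue); there is no depth.
- calibration(name): a dict with "fx", "fy", "cx", "cy" (pixels), "k1" (the pictures are not rectified: a ray, as slopes to the right and down, at radius r is drawn at 1 + k1 r^2 times it, then the intrinsics apply), "world_from_camera" (4x4, takes a point from camera to world coordinates). Camera axes: x right, y down, z forward; pixel columns grow to the right and rows downward; lengths in mm; the calibration is good to about 2 mm. A picture is of the moment at which its call begins: read the wrist's pose just before it. calibration takes no time and is no camera call; for the wrist camera it gives the pose at the moment of the call.
- finish_job(): hands the job in, once; it reports no verdict.
The state is a dict: "clock": time; "qpos": joint angles; "qd": joint speeds; "tau": joint torques, N m; "eef_pos": TCP position; "tool_rot": TCP orientation; "force": force on the tool from outside, world axes, zero at the start; "torque": the same for the moment, N m; "width": finger opening in mm.
Only numpy, scipy, OpenCV 4.12 (cv2) and the standard library are available. Lean on these libraries where they do the work, as an engineer would, in place of code of your own. Each camera call takes 0.05 s, during which the arm holds its last target. There are 200 camera calls.

## Working session

There is one attempt and no reset: what is moved stays moved. The work goes in short steps, Python scripts to look and compute and a tool call to move; the robot and the scene stay as the last step left them, time stands still between calls to the robot, and variables do not carry over. Pictures are saved under pics/ and viewed, about 12 in all and at most 16, crops included, and the job is handed in when it is done.

Besides the shell and the picture viewer there is one more tool, called after "Request:" as name(argument=value, ...) on one line, values as JSON. apply_moves: Moves the arm, as the interface text tells. Its arguments: {"type":"object","properties":{"targets":{"type":"array"},"jaw":{"type":"number"}},"required":["targets"]}

```bash
ls; mkdir -p pics; python3 - <<'E'
from cell import *
import cv2
print(read_state())
for n in ("top","side"):
    c=calibration(n); print(n,{k:(v if k!="world_from_camera" else [[round(float(x),3) for x in r] for r in v]) for k,v in c.items()})
    im=get_image(n); cv2.imwrite(f"pics/{n}0.png",cv2.resize(im[:,:,::-1],(800,600),interpolation=cv2.INTER_CUBIC)); cv2.imwrite(f"pics/raw_{n}0.png",im[:,:,::-1])
E
```

```text
pics
{'clock': 0.0, 'qpos': array([-1.18979586,  0.62934033,  0.03841161,  1.51838212, -0.02697297,
        0.99629414, -0.01999551]), 'qd': array([ 2.51666965e-05,  3.98592090e-05,  2.02089614e-04, -8.06874340e-04,
       -1.00616816e-03,  1.76084096e-03,  1.99323495e-04]), 'tau': array([-2.04949778e-03, -5.63405442e+01,  1.22533556e+00, -1.93442005e+01,
        1.08605289e-02,  1.01827201e-02,  5.96997438e-06]), 'eef_pos': array([280.54598379, 585.63940618, 230.3877825 ]), 'tool_rot': array([-1.57270282e+00, -3.00082577e-05, -4.46757007e-01]), 'force': array([ 0.08921765,  0.48960109, -0.47778173]), 'torque': array([ 0.01763814, -0.01648569, -0.00372789]), 'width': 85.56296042223133}
top {'fx': 368.02941398106475, 'fy': 368.02941398106475, 'cx': 252.46942038484605, 'cy': 182.72211913207005, 'k1': -0.025155060780918444, 'world_from_camera': [[0.142, -0.969, 0.201, 257.223], [-0.99, -0.139, 0.031, -3.537], [-0.002, -0.204, -0.979, 1110.223], [0.0, 0.0, 0.0, 1.0]]}
side {'fx': 410.2124974289711, 'fy': 410.2124974289711, 'cx': 254.57185264579837, 'cy': 194.50623804531455, 'k1': 0.008370448002303039, 'world_from_camera': [[0.936, -0.237, 0.258, 175.694], [-0.351, -0.65, 0.674, -821.831], [0.008, -0.722, -0.692, 898.035], [0.0, 0.0, 0.0, 1.0]]}
```

View pics/top0.png

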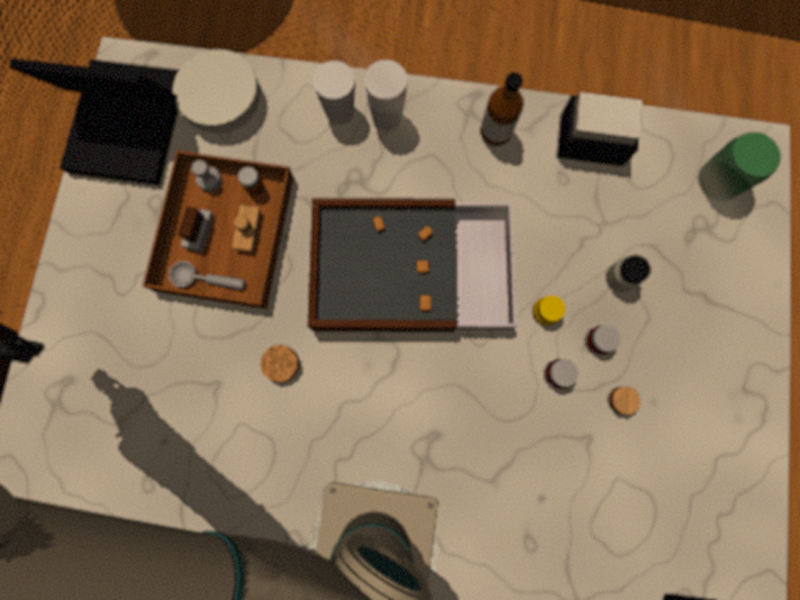

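View pics/side0.png

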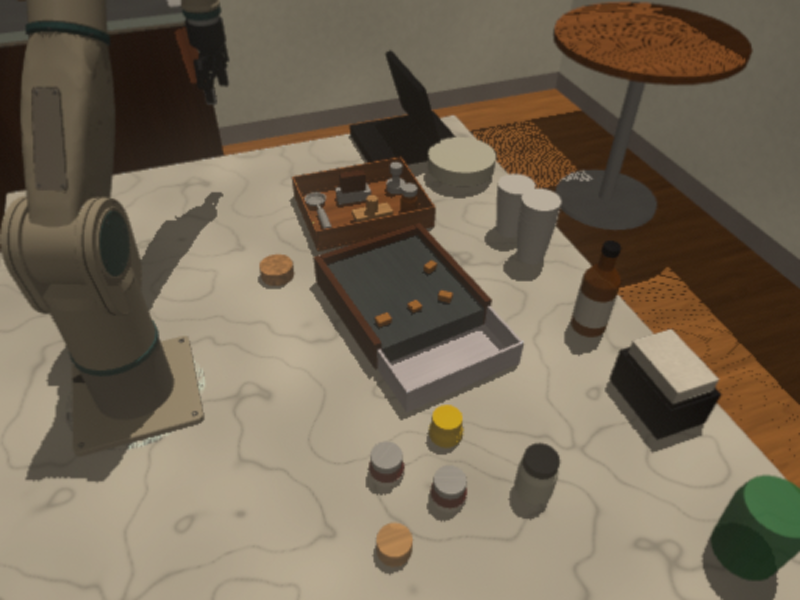

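The top view (800-px scale) shows the scraper's dark grip near (192,225) and the brush near (245,228). Four chips sit near (379,224), (426,233), (422,267) and (425,303). Two red pots are near (604,341) and (562,375), and the yellow decoy is at (550,310).

```bash
cat > h.py <<'E'
from cell import *
import numpy as np, cv2
from scipy.spatial.transform import Rotation as R
np.set_printoptions(precision=1,suppress=True)
def ray(c,uv):
    a=(np.atleast_2d(uv).astype(float)-[c["cx"],c["cy"]])/[c["fx"],c["fy"]]
    s=a.copy()
    for _ in range(6): s=a/(1+c["k1"]*(s**2).sum(1,keepdims=True))
    T=np.array(c["world_from_camera"]); return T[:3,3],np.c_[s,np.ones(len(s))]@T[:3,:3].T
def plane(c,uv,z):
    o,d=ray(c,uv); return o+d*((z-o[2])/d[:,2])[:,None]
def proj(c,P):
    T=np.array(c["world_from_camera"]); p=(np.atleast_2d(P)-T[:3,3])@T[:3,:3]; s=p[:,:2]/p[:,2:]
    s=s*(1+c["k1"]*(s**2).sum(1,keepdims=True)); return s*[c["fx"],c["fy"]]+[c["cx"],c["cy"]]
def blobs(mask,amin=15,amax=1e9):
    n,l,st,ce=cv2.connectedComponentsWithStats(mask.astype(np.uint8))
    return [(l==i,ce[i],st[i]) for i in range(1,n) if amin<=st[i][4]<=amax]
def rect(c,m,z):  # min-area rectangle of mask in world plane z: centre, sizes, yaw of long side
    k=cv2.findContours(m.astype(np.uint8),cv2.RETR_EXTERNAL,cv2.CHAIN_APPROX_NONE)[0]; k=max(k,key=len)[:,0]
    P=plane(c,k,z)[:,:2].astype(np.float32); (cx,cy),(w,h),a=cv2.minAreaRect(P)
    if w<h: w,h,a=h,w,a+90
    return np.array([cx,cy]),(round(w,1),round(h,1)),round(((a+90)%180)-90,2)
def snap(n,name=None):
    c=calibration(n); im=get_image(n)
    if name: cv2.imwrite(f"pics/{name}.png",cv2.resize(im[:,:,::-1],(800,600),interpolation=cv2.INTER_CUBIC))
    return c,im
E
cat > m1.py <<'E'
from h import *
c=calibration("top"); im=cv2.imread("pics/raw_top0.png")[:,:,::-1]
hsv=cv2.cvtColor(im,cv2.COLOR_RGB2HSV)
def at(x,y): return np.array([x,y])/1.5625
for p in [(380,270),(192,225),(245,240),(426,233),(440,204),(480,270),(604,341),(562,375),(168,230),(604,355)]:
    u=at(*p).astype(int); print(p,im[u[1],u[0]],hsv[u[1],u[0]])
H,S,V=cv2.split(hsv)
box=np.zeros(H.shape,bool); box[125:213,195:332]=1
for m,ce,st in blobs(box&(S<110)&(V<85),1500): print("slate",rect(c,m,50),st)
for m,ce,st in blobs(box&(S>140)&(V>110),8): print("chip",ce,st[4],plane(c,ce,57),rect(c,m,62))
b2=np.zeros(H.shape,bool); b2[190:265,340:420]=1
for name,u in [("corners rim outer top z68",[(313,199),(456,201),(456,329),(309,327)])]:
    print(name,plane(c,np.array(u)/1.5625,68))
print("tray top z55",plane(c,np.array([(511,205),(514,330)])/1.5625,55))
print("basket top z55",plane(c,np.array([(180,153),(291,166),(266,307),(147,288)])/1.5625,55))
print("grip z75",plane(c,np.array([(185,207),(199,210),(199,240),(181,238)])/1.5625,75))
print("pots z50",plane(c,np.array([(604,341),(562,375),(550,310)])/1.5625,50))
print("others", plane(c,np.array([(632,268)])/1.5625,85),plane(c,np.array([(625,401),(280,364)])/1.5625,31))
E
python3 m1.py
```

```text
(380, 270) [63 61 55] [23 32 63]
(192, 225) [58 27  1] [ 14 251  58]
(245, 240) [173 117  64] [ 15 161 173]
(426, 233) [164 102  43] [ 15 188 164]
(440, 204) [68 35 15] [ 11 199  68]
(480, 270) [189 168 160] [  8  39 189]
(604, 341) [147 132 121] [ 13  45 147]
(562, 375) [149 133 122] [ 12  46 149]
(168, 230) [40 19  8] [ 10 204  40]
(604, 355) [66 53 45] [11 81 66]
slate (array([527.2,   9.7]), (347.3, 223.4), -81.86) [ 203  131  117   74 6158]
chip [242.  142.4] 43 [[591.3  78.8  57. ]] (array([590. ,  78.4]), (23.5, 16.1), 26.06)
chip [271.6 148.4] 42 [[585.5 -11.6  57. ]] (array([584.2, -11.9]), (24.1, 15.2), -44.03)
chip [270.  169.9] 47 [[519.4 -15.5  57. ]] (array([517.8, -15.5]), (18.2, 17.6), 7.7)
chip [271.9 193. ] 61 [[451.6 -30.1  57. ]] (array([450.8, -30.3]), (23.6, 17.4), 7.64)
corners rim outer top z68 [[616.9 208.2  68. ]
 [651.5 -63.2  68. ]
 [407.3 -92.7  68. ]
 [372.9 173.3  68. ]]
tray top z55 [[ 663.4 -170.2   55. ]
 [ 422.4 -200.1   55. ]]
basket top z55 [[679.5 488.8  55. ]
 [682.8 265.4  55. ]
 [399.9 261.4  55. ]
 [403.6 491.   55. ]]
grip z75 [[564.7 445.6  75. ]
 [562.6 417.8  75. ]
 [504.6 405.2  75. ]
 [503.7 439.8  75. ]]
pots z50 [[ 426.3 -368.5   50. ]
 [ 353.2 -296.5   50. ]
 [ 470.1 -264.    50. ]]
others [[ 562.4 -398.5   85. ]] [[ 323.7 -421.6   31. ]
 [ 300.7  221.3   31. ]]
```

```bash
cat >> h.py <<'E'
def go(x,y,z,yawdeg):
    """print shift (units, current tool axes), turn about tool y (units), and the shift in axes after that turn"""
    s=read_state(); p=np.array(s["eef_pos"]); r=s["tool_rot"]; Rm=R.from_euler("xyz",r).as_matrix()
    d=np.array([x,y,z])-p; ty=-(yawdeg-np.degrees(r[2]))/8
    R2=R.from_euler("xyz",[-np.pi/2,0,np.radians(yawdeg)]).as_matrix()
    tilt=R.from_matrix(Rm.T@R2).as_rotvec(degrees=True)/8
    print("t",round(s["clock"],2),"pos",p,"yaw",round(np.degrees(r[2]),2),"w",round(s["width"],1),"F",np.array(s["force"]))
    with np.printoptions(precision=3): print("shift now",Rm.T@d/40,"| turn",tilt,"| shift after turn",R2.T@d/40)
E
python3 - <<'E'
from h import *
T=np.array(calibration("wrist")["world_from_camera"]); s=read_state()
Rm=R.from_euler("xyz",s["tool_rot"]).as_matrix()
print("cam in tool: pos",Rm.T@(T[:3,3]-s["eef_pos"])); print(Rm.T@T[:3,:3]); print({k:v for k,v in calibration("wrist").items() if k!="world_from_camera"})
go(534,427,230,8)
E
```

```text
cam in tool: pos [ -80.5 -142.6   -0. ]
[[ 0.   0.9  0.3]
 [ 0.  -0.3  0.9]
 [ 1.  -0.  -0. ]]
{'fx': 325.5311066256563, 'fy': 325.5311066256563, 'cx': 255.43849892399948, 'cy': 185.69890925931625, 'k1': -0.09547952503134675}
t 0.1 pos [280.6 585.7 230.5] yaw -25.59 w 85.5 F [ 0.8 -0.5  0.8]
shift now [ 7.428  0.014 -0.842] | turn [ 0.012 -4.199 -0.003] | shift after turn [ 5.722  0.012 -4.811]
```

Request:
apply_moves(targets=[[0.8, 0, 0, 0, -0.84, 0], [0.8, 0, 0, 0, -0.84, 0], [0.8, 0, 0, 0, -0.84, 0], [0.8, 0, 0, 0, -0.84, 0], [0.8, 0, 0, 0, -0.84, 0], [0.6, 0, -0.5, 0, 0, 0], [0.6, 0, -0.5, 0, 0, 0], [0.5, 0, -0.5, 0, 0, 0], [0.3, 0, -0.4, 0, 0, 0], [0, 0, 0, 0, 0, 0]])

```text
clock: 1.35
eef_pos: [526.2, 486.9, 230.9]
tool_rot: [-1.572, 0.0, 0.137]
force: [-0.4, -0.0, -0.6]
width: 85.4
```

```bash
python3 - <<'E'
from h import *
go(534,427,230,8)
c,im=snap("wrist","w1"); cv2.imwrite("pics/raw_w1.png",im[:,:,::-1])
E
```

```text
t 1.35 pos [526.2 486.9 230.9] yaw 7.82 w 85.4 F [-0.4 -0.  -0.6]
shift now [-0.012  0.025 -1.51 ] | turn [ 0.01  -0.022 -0.001] | shift after turn [-0.016  0.023 -1.51 ]
```

View pics/w1.png

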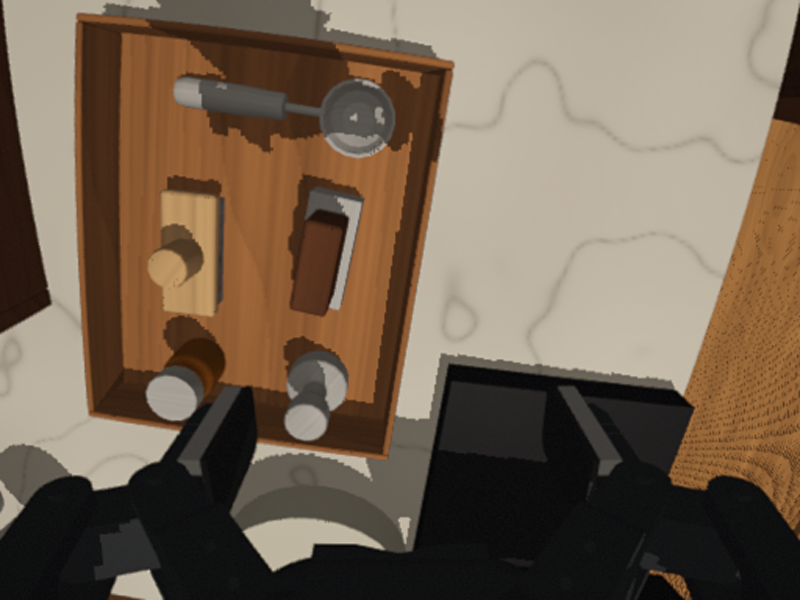

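The wrist view shows the scraper grip top from about (312,215) to (325,313) and the steel bar's right edge from (362,200) to (340,308). The brush is at (190,255), clear on its left, and the tamper is at (310,400).

```bash
python3 - <<'E'
from h import *
c=calibration("wrist"); f=lambda a,z: plane(c,np.array(a)/1.5625,z)[:,:2]
im=cv2.imread("pics/raw_w1.png")[:,:,::-1]; hsv=cv2.cvtColor(im,cv2.COLOR_RGB2HSV); H,S,V=cv2.split(hsv)
b=np.zeros(H.shape,bool); b[130:205,180:240]=1
for m,ce,st in blobs(b&(S>90)&(V<110),100): print("grip",st,rect(c,m,75), im[180,200])
print("grip top corners",f([(309,222),(344,228),(322,314),(291,306)],75))
print("bar z30 right edge",f([(362,200),(340,308)],30),"back-left",f([(313,187)],30))
print("basket inner bottom/ outer top corners z55",f([(78,15),(453,63),(388,457),(91,414)],55))
print("brush right edge z~20",f([(223,197),(218,313)],15),"tamper head z75",f([(306,421)],75))
E
```

```text
grip [ 184  130   39   73 1993] (array([531.8, 435. ]), (67.9, 32.7), -5.45) [87 50 29]
grip top corners [[508.1 431.7]
 [508.9 452.8]
 [565.4 444.7]
 [562.8 424.9]]
bar z30 right edge [[497.8 459.1]
 [577.2 452.3]] back-left [[493.5 425.4]]
basket inner bottom/ outer top corners z55 [[404.1 277. ]
 [406.4 503.5]
 [681.3 501.5]
 [679.4 274.7]]
brush right edge z~20 [[510.9 359.8]
 [600.1 358.8]] tamper head z75 [[645.2 440.6]]
```

```bash
python3 - <<'E'
from h import *
c=calibration("side"); f=lambda a,z: plane(c,np.array(a)/1.5625,z)[:,:2]
print("side basket",f([(293,177),(404,157),(434,206),(316,234)],55)); print("side grip",f([(338,175),(363,174)],75))
for z in (57,): print("side chips",f([(383,319),(415,305),(445,296),(430,266)],z))
print("side pots",f([(387,455),(450,479)],50))
print("rim outer z68",f([(316,262),(422,227),(489,298)],68))
E
```

```text
side basket [[409.  495.3]
 [690.9 490.4]
 [679.7 271. ]
 [401.8 261.9]]
side grip [[504.5 436.8]
 [560.9 421. ]]
side chips [[449.8 -31. ]
 [519.3 -16.6]
 [582.7 -13.2]
 [589.7  78.8]]
side pots [[ 359.3 -303.7]
 [ 433.2 -375. ]]
rim outer z68 [[374.2 156.6]
 [617.7 191.6]
 [653.4 -57.4]]
```

Request:
apply_moves(targets=[[0, 0, -0.5, 0, 0.4, 0], [0, 0, -0.5, 0, 0.4, 0], [0, 0.5, -0.3, 0, 0.4, 0], [0, 0.5, 0, 0, 0.4, 0], [0, 0, 0, 0, 0, 0], [0, 0, 0, 0, 0, 0]], jaw=0.2)

```text
clock: 2.15
eef_pos: [528.9, 438.8, 192.1]
tool_rot: [-1.569, -0.0, -0.081]
force: [0.5, -0.4, 0.3]
width: 51.2
```

```bash
python3 - <<'E'
from h import *
go(535,440,190,-5)
c,im=snap("wrist","w2"); cv2.imwrite("pics/raw_w2.png",im[:,:,::-1])
E
```

```text
t 2.15 pos [528.9 438.8 192.1] yaw -4.64 w 51.2 F [ 0.5 -0.4  0.3]
shift now [0.148 0.052 0.043] | turn [-0.011  0.045  0.001] | shift after turn [0.148 0.052 0.044]
```

View pics/w2.png

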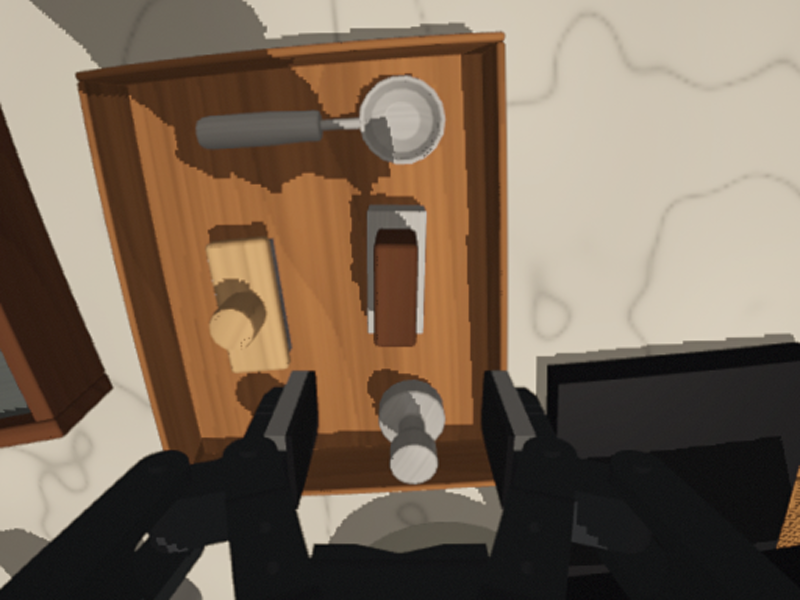

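Scraper is now square in the image: bar (368,205)-(425,333), grip top (374,243)-(417,347), centred at column ~396 between the fingers.

```bash
python3 - <<'E'
from h import *
c=calibration("wrist"); f=lambda a,z: plane(c,np.array(a)/1.5625,z)[:,:2]
g=f([(375,243),(417,245),(416,347),(374,346)],75); b=f([(369,205),(426,207),(423,333),(369,333)],30)
print(g,g.mean(0),b,b.mean(0)); print(f([(79,75),(503,33),(506,485),(165,497)],55))
m=(g.mean(0)+b.mean(0))/2; go(*m,38,-4)
E
```

```text
[[508.4 427.4]
 [511.3 449.3]
 [569.6 444.5]
 [567.1 421.1]] [539.1 435.6] [[495.2 423.1]
 [499.2 457.1]
 [580.9 449.8]
 [578.  414.7]] [538.3 436.2]
[[406.3 275.9]
 [408.7 501.5]
 [687.3 498.3]
 [681.2 260.8]]
t 2.2 pos [529.4 438.6 192.4] yaw -4.68 w 50.7 F [ 0.6 -0.1  0. ]
shift now [ 0.235  3.859 -0.056] | turn [-0.013 -0.084  0.005] | shift after turn [ 0.237  3.859 -0.052]
```

Request:
apply_moves(targets=[[0.23, 0.6, -0.06, 0, 0, 0], [0, 0.8, 0, 0, 0, 0], [0, 0.8, 0, 0, 0, 0], [0, 0.8, 0, 0, 0, 0], [0, 0.6, 0, 0, 0, 0], [0, 0.25, 0, 0, 0, 0], [0, 0, 0, 0, 0, 0], [0, 0, 0, 0, 0, 0]])

```text
clock: 3.2
eef_pos: [539.5, 434.8, 38.8]
tool_rot: [-1.569, -0.002, -0.084]
force: [0.9, 0.6, -0.5]
width: 51.3
```

Request:
apply_moves(targets=[[0, 0, 0, 0, 0, 0], [0, 0, 0, 0, 0, 0], [0, 0, 0, 0, 0, 0], [0, 0, 0, 0, 0, 0], [0, 0, 0, 0, 0, 0], [0, 0, 0, 0, 0, 0]], jaw=-1)

```text
clock: 3.95
eef_pos: [539.2, 434.7, 38.4]
tool_rot: [-1.569, -0.001, -0.084]
force: [-0.5, 0.4, 5.8]
width: 23.5
```

Request:
apply_moves(targets=[[0, -0.2, 0, 0, 0, 0], [0, -0.5, 0, 0, 0, 0], [0, -0.8, 0, 0, 0, 0], [0, -0.8, 0, 0, 0, 0], [0, -0.8, 0, 0, 0, 0], [0, -0.8, 0, 0, 0, 0], [0, -0.8, 0, 0, 0, 0], [0, -0.3, 0, 0, 0, 0], [0, 0, 0, 0, 0, 0]])

```text
clock: 5.08
eef_pos: [538.7, 434.0, 238.0]
tool_rot: [-1.57, -0.001, -0.084]
force: [-0.3, -0.2, -3.5]
width: 23.1
```

```bash
python3 - <<'E'
from h import *
go(500,20,230,7.2)
E
```

```text
t 5.08 pos [538.7 434.  238. ] yaw -4.81 w 23.1 F [-0.3 -0.2 -3.5]
shift now [ -0.098   0.193 -10.394] | turn [-0.005 -1.501  0.006] | shift after turn [ -2.258   0.201 -10.146]
```

Request:
apply_moves(targets=[[0, 0, -0.5, 0, 0, 0], [0, 0, -0.95, 0, 0, 0], [0, 0, -1, 0, 0, 0], [0, 0, -1, 0, 0, 0], [0, 0, -1, 0, 0, 0], [0, 0, -1, 0, 0, 0], [0, 0, -1, 0, 0, 0], [0, 0, -1, 0, -0.3, 0], [0, 0, -1, 0, -0.6, 0], [-0.1, 0, -1, 0, -0.6, 0], [-0.2, 0, -0.5, 0, 0, 0], [0, 0, 0, 0, 0, 0]])

```text
clock: 6.58
eef_pos: [502.8, 33.7, 236.1]
tool_rot: [-1.572, 0.003, 0.122]
force: [-0.5, 0.6, -2.5]
width: 23.5
```

```bash
python3 - <<'E'
from h import *
go(500,20,230,7.2)
c,im=snap("wrist","w3"); cv2.imwrite("pics/raw_w3.png",im[:,:,::-1])
E
```

```text
t 6.58 pos [502.8  33.7 236.1] yaw 6.97 w 23.5 F [-0.5  0.6 -2.5]
shift now [-0.112  0.153 -0.332] | turn [ 0.006 -0.028 -0.025] | shift after turn [-0.114  0.152 -0.332]
```

View pics/w3.png

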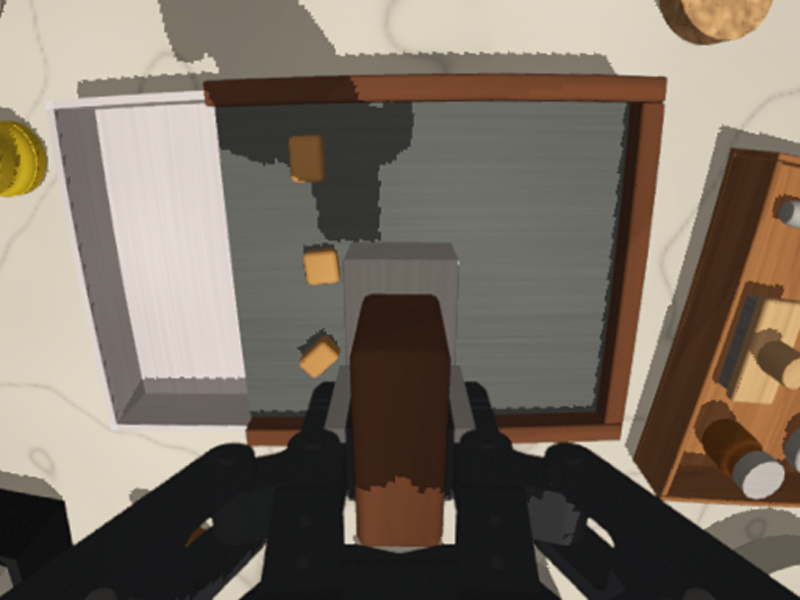

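Three chips are visible here at (307,158), (321,267) and (319,357); the fourth is hidden behind the scraper. Next I'll work out the board corners and chip positions.

```bash
python3 - <<'E'
from h import *
c=calibration("wrist"); f=lambda a,z: plane(c,np.array(a)/1.5625,z)[:,:2]
k=f([(206,82),(666,77),(620,439),(247,442)],68); print("rim",k)
ex=(k[2]-k[1]+k[3]-k[0])/2; ey=(k[1]-k[0]+k[2]-k[3])/2
print("yaw",np.degrees([np.arctan2(ex[1],ex[0]),np.arctan2(-ey[0],ey[1])]),np.linalg.norm(ex),np.linalg.norm(ey))
yaw=np.radians(7.2); B=np.array([[np.cos(yaw),-np.sin(yaw)],[np.sin(yaw),np.cos(yaw)]])
o=k.mean(0)-B@[0,7.5]; print("origin",o)
ch=f([(309,158),(321,265),(319,357)],60); print("chips",ch,"board",(ch-o)@B)
print("4th", (np.array([591.,79])-o)@B, "slate edge",(f([(218,130),(249,410)],50)-o)@B, "tray floor far edge",(f([(96,110),(146,378)],6)-o)@B)
E
```

```text
rim [[412.7 -89.7]
 [374.9 178. ]
 [620.2 213.3]
 [655.3 -57.8]]
yaw [7.9 7.7] 246.23989818363913 271.86275297332276
origin [516.7  53.5]
chips [[450.5 -27.2]
 [517.6 -14.4]
 [583.8 -10.9]] board [[-75.8 -71.7]
 [ -7.6 -67.5]
 [ 58.5 -72.3]]
4th [76.9 16. ] slate edge [[ -93.5 -130.5]
 [ 107.6 -129.5]] tray floor far edge [[-110.4 -236.1]
 [ 105.3 -230.7]]
```

```bash
cat >> h.py <<'E'
YAW=7.5
def b2w(bx,by):
    a=np.radians(YAW); return 516+bx*np.cos(a)-by*np.sin(a), 52+bx*np.sin(a)+by*np.cos(a)
def w2b(x,y):
    a=np.radians(YAW); dx,dy=x-516,y-52; return dx*np.cos(a)+dy*np.sin(a), -dx*np.sin(a)+dy*np.cos(a)
def bgo(bx,by,z):
    p=read_state()["eef_pos"]; print("board now",np.array(w2b(p[0],p[1]))); go(*b2w(bx,by),z,YAW)
E
python3 -c "
from h import *
bgo(64,75,95)"
```

```text
board now [-14.5 -14.5]
t 6.62 pos [503.5  35.7 236.3] yaw 7.11 w 23.2 F [-0.1  0.2 -3.2]
shift now [1.955 3.531 2.25 ] | turn [-0.003 -0.049 -0.015] | shift after turn [1.963 3.534 2.238]
```

Request:
apply_moves(targets=[[0.6, 0, 0.7, 0, -0.05, 0], [0.7, 0, 0.8, 0, 0, 0], [0.66, 0, 0.74, 0, 0, 0], [0, 0.6, 0, 0, 0, 0], [0, 0.8, 0, 0, 0, 0], [0, 0.8, 0, 0, 0, 0], [0, 0.7, 0, 0, 0, 0], [0, 0.4, 0, 0, 0, 0], [0, 0.1, 0, 0, 0, 0], [0, 0, 0, 0, 0, 0]])

```text
clock: 7.88
eef_pos: [570.8, 135.7, 101.7]
tool_rot: [-1.57, -0.001, 0.133]
force: [-0.1, -0.2, -2.4]
width: 23.4
```

```bash
python3 -c "
from h import *
bgo(64,75,84.5)"
```

```text
board now [65.2 75.8]
t 7.88 pos [570.8 135.7 101.7] yaw 7.62 w 23.4 F [-0.1 -0.2 -2.4]
shift now [-0.031  0.43  -0.02 ] | turn [-0.003  0.015  0.006] | shift after turn [-0.031  0.43  -0.02 ]
```

Request:
apply_moves(targets=[[-0.03, 0.2, 0, 0, 0, 0], [0, 0.15, 0, 0, 0, 0], [0, 0.05, 0, 0, 0, 0], [0, 0, 0, 0, 0, 0], [0, 0, 0, 0, 0, 0]])

```text
clock: 8.5
eef_pos: [569.4, 135.0, 85.5]
tool_rot: [-1.571, -0.0, 0.133]
force: [-0.3, 0.5, -2.7]
width: 23.4
```

Request:
apply_moves(targets=[[0, 0.04, 0, 0, 0, 0], [0, 0, 0, 0, 0, 0], [0, 0, 0, 0, 0, 0]])

```text
clock: 8.88
eef_pos: [569.2, 135.0, 83.7]
tool_rot: [-1.571, 0.0, 0.133]
force: [-0.1, -1.1, -2.4]
width: 23.6
```

Request:
apply_moves(targets=[[0, 0, -0.15, 0, 0, 0], [0, 0, -0.25, 0, 0, 0], [0, 0, -0.3, 0, 0, 0], [0, 0, -0.3, 0, 0, 0], [0, 0, -0.3, 0, 0, 0], [0, 0, -0.3, 0, 0, 0], [0, 0, -0.3, 0, 0, 0], [0, 0, -0.3, 0, 0, 0], [0, 0, -0.3, 0, 0, 0], [0, 0, -0.3, 0, 0, 0], [0, 0, -0.2, 0, 0, 0], [0, 0, 0, 0, 0, 0]])

```text
clock: 10.38
eef_pos: [585.1, 15.0, 83.7]
tool_rot: [-1.571, 0.0, 0.131]
force: [-0.2, -0.6, -2.3]
width: 23.2
```

```bash
python3 -c "
from h import *
bgo(64,-140,84)
c,im=snap('side','s1')"
```

```text
board now [ 63.6 -45.7]
t 10.38 pos [585.1  15.   83.7] yaw 7.52 w 23.2 F [-0.2 -0.6 -2.3]
shift now [ 0.008 -0.008 -2.358] | turn [ 0.002  0.003 -0.001] | shift after turn [ 0.009 -0.008 -2.358]
```

View pics/s1.png

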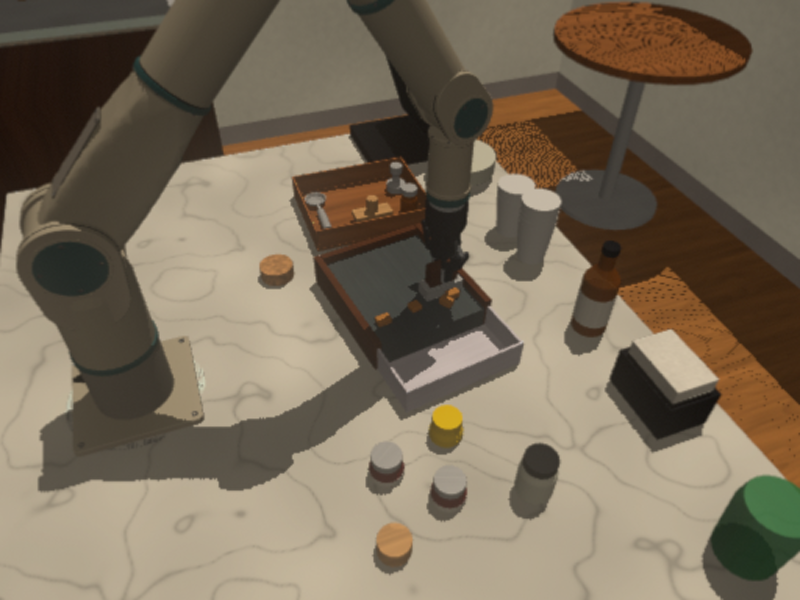

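Both lane-C chips, near (450,295), are in front of the bar, so I'll carry on pushing.

Request:
apply_moves(targets=[[0, 0, -0.15, 0, 0, 0], [0, 0, -0.25, 0, 0, 0], [0, 0, -0.25, 0, 0, 0], [0, 0, -0.25, 0, 0, 0], [0, 0, -0.25, 0, 0, 0], [0, 0, -0.25, 0, 0, 0], [0, 0, -0.25, 0, 0, 0], [0, 0, -0.25, 0, 0, 0], [0, 0, -0.25, 0, 0, 0], [0, 0, -0.2, 0, 0, 0], [0, 0, -0.1, 0, 0, 0], [0, 0, 0, 0, 0, 0]])

```text
clock: 11.92
eef_pos: [598.0, -81.4, 83.7]
tool_rot: [-1.571, 0.0, 0.132]
force: [-0.2, 0.3, -3.1]
width: 23.1
```

```bash
cat > st.py <<'E'
from h import *
import sys
n=sys.argv[1]
for cam in ("top","side"):
    c,im=snap(cam,n+cam); H,S,V=cv2.split(cv2.cvtColor(im,cv2.COLOR_RGB2HSV))
    m=((S>140)&(V>95)&(H>8)&(H<22)).astype(np.uint8)
    P=np.array([plane(c,ce,57)[0,:2] if 1 else 0 for _,ce,_ in blobs(m,6,90)])
    for (mm,ce,s) in blobs(m,6,90):
        for nm,z in (("slate",57),("tray",13)):
            q=plane(c,ce,z)[0]; b=np.array(w2b(q[0],q[1]))
            if nm=="slate" and abs(b[0])<112 and -145<b[1]<130 or nm=="tray" and abs(b[0])<118 and -240<b[1]<-125: print(cam,nm,"px",ce,"area",s[4],"board",b)
E
python3 st.py a; python3 -c "
from h import *
bgo(-5,-10,110)"
```

```text
top slate px [270.  170.1] area 55 board [ -6.  -67.5]
top slate px [272.  193.4] area 67 board [-75.8 -73.2]
side slate px [265.1 194.7] area 34 board [ -5.9 -65.8]
side slate px [244.8 203.2] area 44 board [-75.6 -69.8]
side tray px [301.3 222.5] area 6 board [  54.  -177.4]
board now [  64.  -142.2]
t 12.03 pos [598.  -80.6  83.7] yaw 7.63 w 23.2 F [-0.7  0.5 -2.6]
shift now [-1.716 -0.656  3.308] | turn [-0.004  0.016 -0.   ] | shift after turn [-1.724 -0.658  3.304]
```

Request:
apply_moves(targets=[[0, -0.5, 0, 0, 0, 0], [0, -0.5, 0, 0, 0, 0], [0, 0, 0.6, 0, 0, 0], [0, 0, 0.9, 0, 0, 0], [0, 0, 0.9, 0, 0, 0], [-0.3, 0, 0.6, 0, 0, 0], [-0.6, 0, 0.4, 0, 0, 0], [-0.6, 0, 0, 0, 0, 0], [-0.2, 0, 0, 0, 0, 0], [0, 0, 0, 0, 0, 0]])

```text
clock: 13.28
eef_pos: [513.1, 44.7, 124.0]
tool_rot: [-1.571, -0.001, 0.133]
force: [0.2, 0.3, -2.7]
width: 23.4
```

```bash
python3 -c "
from h import *
bgo(-5,-10,84)"
```

```text
board now [-3.8 -6.8]
t 13.28 pos [513.1  44.7 124. ] yaw 7.6 w 23.4 F [ 0.2  0.3 -2.7]
shift now [-0.031  0.999 -0.079] | turn [0.    0.013 0.007] | shift after turn [-0.03   0.999 -0.079]
```

Request:
apply_moves(targets=[[0, 0.5, 0, 0, 0, 0], [0, 0.4, 0, 0, 0, 0], [0, 0.1, 0, 0, 0, 0], [0, 0, 0, 0, 0, 0], [0, 0, 0, 0, 0, 0]])

```text
clock: 13.9
eef_pos: [513.1, 44.7, 83.8]
tool_rot: [-1.571, -0.001, 0.132]
force: [0.5, 0.2, -2.9]
width: 23.3
```

Request:
apply_moves(targets=[[0, 0, -0.2, 0, 0, 0], [0, 0, -0.3, 0, 0, 0], [0, 0, -0.3, 0, 0, 0], [0, 0, -0.3, 0, 0, 0], [0, 0, -0.3, 0, 0, 0], [0, 0, -0.35, 0, 0, 0], [0, 0, -0.35, 0, 0, 0], [0, 0, -0.35, 0, 0, 0], [0, 0, -0.35, 0, 0, 0], [0, 0, -0.35, 0, 0, 0], [0, 0, -0.25, 0, 0, 0], [0, 0, 0, 0, 0, 0]])

```text
clock: 15.4
eef_pos: [530.6, -91.2, 83.7]
tool_rot: [-1.571, -0.0, 0.131]
force: [0.3, -0.1, -2.7]
width: 23.4
```

```bash
python3 st.py b; python3 -c "
from h import *
bgo(-68,-10,124)"
```

```text
top slate px [271.9 193.5] area 68 board [-76. -73.]
side slate px [244.8 203.2] area 44 board [-75.6 -69.8]
side tray px [300.7 212.3] area 31 board [  74.7 -141.8]
side tray px [299.  221.3] area 30 board [  50.5 -170.1]
side tray px [282.9 229.2] area 20 board [  -7.1 -174.9]
board now [  -4.1 -142.3]
t 15.5 pos [530.5 -89.7  83.7] yaw 7.61 w 23.4 F [-0.1  1.2 -3.4]
shift now [-1.591 -1.006  3.312] | turn [-0.004  0.014 -0.   ] | shift after turn [-1.598 -1.008  3.309]
```

Request:
apply_moves(targets=[[0, -0.5, 0, 0, 0, 0], [0, -0.5, 0, 0, 0, 0], [0, 0, 0.6, 0, 0, 0], [0, 0, 0.9, 0, 0, 0], [0, 0, 0.9, 0, 0, 0], [-0.3, 0, 0.6, 0, 0, 0], [-0.6, 0, 0.3, 0, 0, 0], [-0.6, 0, 0, 0, 0, 0], [-0.05, 0, 0, 0, 0, 0], [0, 0, 0, 0, 0, 0], [0, 0, 0, 0, 0, 0]])

```text
clock: 16.88
eef_pos: [453.1, 32.8, 123.8]
tool_rot: [-1.571, -0.002, 0.132]
force: [0.1, -0.6, -2.9]
width: 23.4
```

```bash
python3 -c "
from h import *
bgo(-67,-10,84)"
```

```text
board now [-64.9 -10.9]
t 16.88 pos [453.1  32.8 123.8] yaw 7.59 w 23.4 F [ 0.1 -0.6 -2.9]
shift now [-0.054  0.996  0.021] | turn [-0.002  0.011  0.013] | shift after turn [-0.053  0.996  0.021]
```

Request:
apply_moves(targets=[[0, 0.5, 0, 0, 0, 0], [0, 0.4, 0, 0, 0, 0], [0, 0.1, 0, 0, 0, 0], [0, 0, 0, 0, 0, 0], [0, 0, 0, 0, 0, 0]])

```text
clock: 17.5
eef_pos: [452.3, 32.6, 84.0]
tool_rot: [-1.571, -0.001, 0.132]
force: [0.5, -0.4, -3.1]
width: 23.6
```

Request:
apply_moves(targets=[[0, 0, -0.2, 0, 0, 0], [0, 0, -0.3, 0, 0, 0], [0, 0, -0.3, 0, 0, 0], [0, 0, -0.3, 0, 0, 0], [0, 0, -0.3, 0, 0, 0], [0, 0, -0.35, 0, 0, 0], [0, 0, -0.35, 0, 0, 0], [0, 0, -0.35, 0, 0, 0], [0, 0, -0.35, 0, 0, 0], [0, 0, -0.35, 0, 0, 0], [0, 0, -0.2, 0, 0, 0], [0, 0, 0, 0, 0, 0]])

```text
clock: 19.0
eef_pos: [469.4, -101.0, 83.7]
tool_rot: [-1.571, -0.0, 0.131]
force: [-1.4, 0.1, -2.1]
width: 23.4
```

Request:
apply_moves(targets=[[0, -0.5, 0, 0, 0, 0], [0, -0.8, 0, 0, 0, 0], [0, -0.8, 0, 0, 0, 0], [0, -0.8, 0, 0, 0, 0], [0, -0.6, 0, 0, 0, 0], [0, 0, 0.6, 0, 0, 0], [0, 0, 0.9, 0, 0, 0], [0, 0, 0.9, 0, 0, 0], [0, 0, 0.9, 0, 0, 0], [0, 0, 0.9, 0, 0, 0], [0, 0, 0.4, 0, 0, 0], [0, 0, 0, 0, 0, 0]])

```text
clock: 20.5
eef_pos: [444.7, 82.9, 223.6]
tool_rot: [-1.571, 0.0, 0.136]
force: [0.4, 0.4, -2.5]
width: 23.4
```

```bash
python3 st.py c; python3 -c "
from h import *
snap('wrist','w4')
go(539.2,434.7,240,-4.8)"
```

```text
top slate px [295.1 149. ] area 31 board [  59.5 -142.2]
top tray px [295.1 149. ] area 31 board [  73.  -147.2]
top tray px [304.  156.5] area 28 board [  49.1 -174.3]
top tray px [303.4 174.5] area 34 board [  -8.1 -171.4]
top tray px [304.6 197. ] area 48 board [ -77.7 -173.9]
side tray px [300.8 212.2] area 30 board [  75.1 -141.6]
side tray px [299.  221.3] area 30 board [  50.5 -170.1]
side tray px [281.9 228.6] area 33 board [  -8.1 -171.5]
side tray px [260.9 237.4] area 42 board [ -77.5 -172.2]
t 20.65 pos [445.1  80.5 223.6] yaw 7.49 w 23.5 F [-0.3 -0.9 -2.7]
shift now [ 3.485 -0.421  8.473] | turn [ 0.007  1.536 -0.003] | shift after turn [ 1.603 -0.411  9.021]
```

View pics/ctop.png

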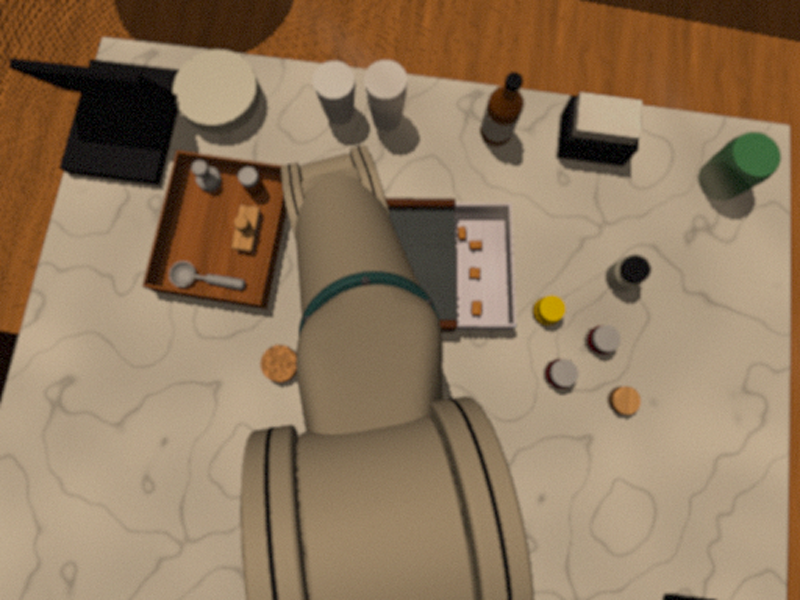

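All four chips (tray at (461,233), (475,245), (475,273), (476,308)) are in the tray, confirmed in both views. Next: returning the scraper.

Request:
apply_moves(targets=[[0, 0, 0, 0, 0.77, 0], [0, 0, 0.5, 0, 0.77, 0], [0.2, 0, 0.9, 0, 0, 0], [0.2, 0, 1, 0, 0, 0], [0.2, 0, 1, 0, 0, 0], [0.2, 0, 1, 0, 0, 0], [0.2, 0, 1, 0, 0, 0], [0.2, 0, 1, 0, 0, 0], [0.2, 0, 1, 0, 0, 0], [0.2, 0, 0.9, 0, 0, 0], [0, 0, 0.6, 0, 0, 0], [0, 0, 0, 0, 0, 0]])

```text
clock: 22.15
eef_pos: [536.0, 432.5, 222.6]
tool_rot: [-1.571, 0.001, -0.082]
force: [0.0, -0.4, -2.2]
width: 23.5
```

```bash
python3 -c "
from h import *
go(539.2,434.7,40,-4.8)"
```

```text
t 22.15 pos [536.  432.5 222.6] yaw -4.68 w 23.5 F [ 0.  -0.4 -2.2]
shift now [0.081 4.566 0.059] | turn [-0.002  0.015 -0.009] | shift after turn [0.075 4.566 0.061]
```

Request:
apply_moves(targets=[[0.08, 0.6, 0.06, 0, 0, 0], [0, 0.8, 0, 0, 0, 0], [0, 0.8, 0, 0, 0, 0], [0, 0.8, 0, 0, 0, 0], [0, 0.8, 0, 0, 0, 0], [0, 0.5, 0, 0, 0, 0], [0, 0.2, 0, 0, 0, 0], [0, 0, 0, 0, 0, 0], [0, 0, 0, 0, 0, 0]])

```text
clock: 23.28
eef_pos: [540.2, 434.4, 45.1]
tool_rot: [-1.569, -0.002, -0.082]
force: [0.2, -0.7, -2.4]
width: 23.5
```

```bash
python3 -c "
from h import *
go(539.2,434.7,38.4,-4.8)"
```

```text
t 23.27 pos [540.2 434.4  45.1] yaw -4.72 w 23.5 F [ 0.2 -0.7 -2.4]
shift now [-0.026  0.167  0.004] | turn [-0.012  0.009  0.012] | shift after turn [-0.026  0.167  0.004]
```

Request:
apply_moves(targets=[[-0.02, 0.08, 0, 0, 0, 0], [0, 0.06, 0, 0, 0, 0], [0, 0.03, 0, 0, 0, 0], [0, 0, 0, 0, 0, 0], [0, 0, 0, 0, 0, 0]])

```text
clock: 23.9
eef_pos: [538.7, 434.2, 38.4]
tool_rot: [-1.57, -0.001, -0.082]
force: [-2.5, -0.8, 5.2]
width: 23.1
```

Request:
apply_moves(targets=[[0, 0, 0, 0, 0, 0], [0, 0, 0, 0, 0, 0], [0, 0, 0, 0, 0, 0], [0, 0, 0, 0, 0, 0], [0, -0.3, 0, 0, 0, 0], [0, -0.6, 0, 0, 0, 0], [0, -0.8, 0, 0, 0, 0], [0, -0.9, 0, 0, 0, 0], [0, -0.9, 0, 0, 0, 0], [0, -0.9, 0, 0, 0, 0], [0, -0.4, 0, 0, 0, 0], [0, 0, 0, 0, 0, 0]], jaw=0.2)

```text
clock: 25.4
eef_pos: [539.0, 434.2, 230.1]
tool_rot: [-1.569, -0.002, -0.082]
force: [0.3, 0.4, -0.5]
width: 51.0
```

```bash
cat > pots.py <<'E'
from h import *
def pots():
    for cam in ("top","side"):
        c,im=snap(cam); hsv=cv2.cvtColor(im,cv2.COLOR_RGB2HSV); H,S,V=cv2.split(hsv)
        A=np.array([[330,-330],[450,-330]])
        for guess in ((426,-369),(354,-297)):
            u=proj(c,[guess[0],guess[1],50])[0]
            yy,xx=np.mgrid[:384,:512]; near=np.hypot(xx-u[0],yy-u[1])<25
            m=near&(S<75)&(V>105)&(V<175)
            for b,ce,s in blobs(m,40): print(cam,guess,s,rect(c,b,50)[:2],plane(c,ce,50)[0,:2])
if __name__=="__main__":
    pots(); c,im=snap("wrist","w5"); go(426,-368,180,-30)
E
python3 pots.py
```

```text
top (426, -369) [373 207  24  25 310] (array([ 425.3, -362.2]), (68.3, 65.6)) [ 427.9 -367.3]
top (354, -297) [347 229  23  24 294] (array([ 350.9, -291.5]), (63.7, 63.0)) [ 353.7 -296.6]
side (426, -369) [ 261  283   49   47 1151] (array([ 429.1, -370. ]), (119.8, 110.9)) [ 437.7 -369.6]
side (354, -297) [220 275  50  40 504] (array([ 356.8, -317.5]), (122.3, 87.9)) [ 351.9 -305.3]
t 25.55 pos [537.8 433.1 227.1] yaw -4.71 w 51.3 F [ 0.3 -0.5 -0.4]
shift now [ -1.137   1.226 -20.187] | turn [ 0.02   3.161 -0.012] | shift after turn [  7.593   1.177 -18.742]
```

View pics/w5.png

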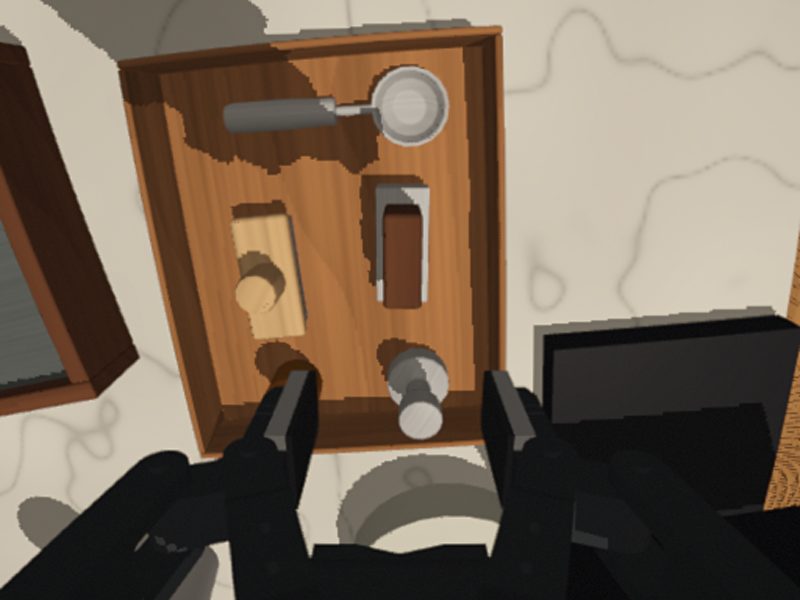

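The scraper stands upright in the basket at its old place (384-428, 185-308), with the brush, tamper, shaker and spoon undisturbed. Now the pots.

Request:
apply_moves(targets=[[0, 0, -0.5, 0, -0.6, 0], [0, 0, -1, 0, 0, 0], [0, 0, -1, 0, 0, 0], [0, 0, -1, 0, 0, 0], [0, 0, -1, 0, 0, 0], [0, 0, -1, 0, 0, 0], [0, 0, -1, 0, 0, 0], [0, 0, -1, 0, 0, 0], [0, 0, -1, 0, 0, 0], [0, 0, -1, 0, 0, 0], [-0.4, 0, -0.9, 0, 0, 0], [-0.4, 0, -0.9, 0, 0, 0]], jaw=1)

```text
clock: 27.05
eef_pos: [504.2, -19.5, 227.5]
tool_rot: [-1.571, 0.003, 0.001]
force: [-0.3, -0.4, 1.1]
width: 85.6
```

Request:
apply_moves(targets=[[-0.4, 0, -0.9, 0, 0, 0], [-0.4, 0, -0.9, 0, 0, 0], [-0.4, 0, -0.9, 0, 0, 0], [-0.4, 0, -0.9, 0, 0, 0], [-0.4, 0, -0.9, 0, 0, 0], [-0.4, 0, -0.9, 0, 0, 0], [-0.4, 0, -0.9, 0, 0, 0], [-0.3, 0, -0.8, 0, 0, 0], [0, 0, -0.5, 0, 0, 0], [0, 0, 0, 0, 0, 0], [0, 0, 0, 0, 0, 0]])

```text
clock: 28.42
eef_pos: [382.7, -320.6, 228.5]
tool_rot: [-1.569, 0.0, 0.004]
force: [0.5, 0.2, -0.3]
width: 85.3
```

```bash
python3 -c "
from h import *
c,im=snap('wrist','w6'); cv2.imwrite('pics/raw_w6.png',im[:,:,::-1])
go(428,-369,230,0)"
```

```text
t 28.48 pos [ 382.7 -320.5  228.6] yaw 0.23 w 85.3 F [-0.2  0.3  0.9]
shift now [ 1.129 -0.036 -1.216] | turn [-0.009  0.028 -0.002] | shift after turn [ 1.133 -0.034 -1.211]
```

View pics/w6.png

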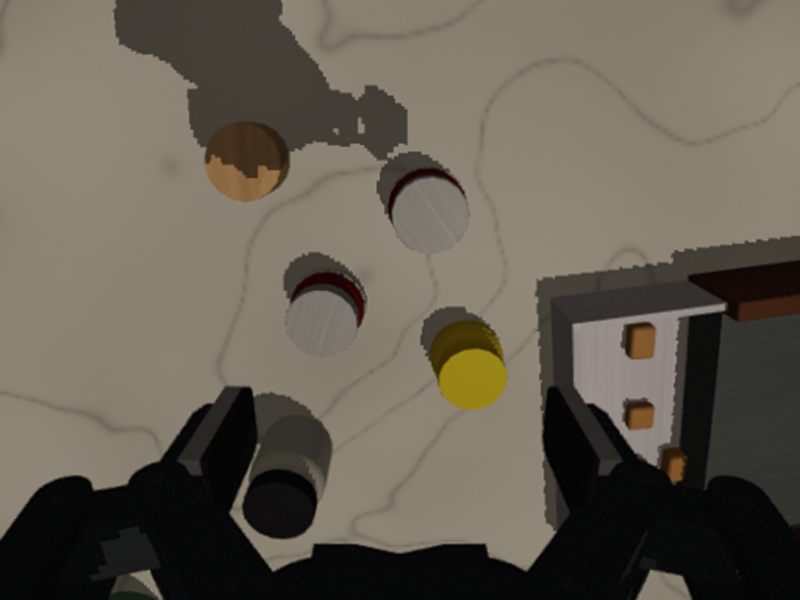

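The lids are at (430,214), r≈38 and (322,322), r≈36. The yellow decoy is at (473,378), the sugar jar at (281,503) and the salt at (246,162).

```bash
cat > lids.py <<'E'
from h import *
def lids(c,im):
    H,S,V=cv2.split(cv2.cvtColor(im,cv2.COLOR_RGB2HSV))
    g=cv2.GaussianBlur(cv2.cvtColor(im,cv2.COLOR_RGB2GRAY),(0,0),1.2)
    k=cv2.HoughCircles(g,cv2.HOUGH_GRADIENT,1,35,param1=80,param2=14,minRadius=18,maxRadius=45)
    for x,y,r in (k[0] if k is not None else []):
        print("circle px",x*1.5625,y*1.5625,r*1.5625,im[int(y),int(x)],plane(c,(x,y),50)[0,:2])
if __name__=="__main__":
    c=calibration("wrist"); im=cv2.imread("pics/raw_w6.png")[:,:,::-1].copy(); lids(c,im)
    print("manual",plane(c,np.array([(430,212),(322,321),(473,378)])/1.5625,50)[:,:2])
    p=plane(c,np.array([(322,321)])/1.5625,50)[0]; go(p[0],p[1],120,0)
E
python3 lids.py
```

```text
circle px 266.40625 457.03125 64.21875 [60 57 48] [ 543.3 -421.5]
circle px 433.59375 216.40625 41.5625 [128 121 114] [ 359.4 -299. ]
circle px 247.65625 160.15625 41.25 [63 45 27] [ 324.  -415.3]
circle px 722.65625 535.15625 60.15625 [6 7 7] [631.5 -40.1]
circle px 616.40625 375.78125 59.0625 [151 142 137] [ 473.5 -163.8]
circle px 277.34375 517.96875 48.28125 [15 15 14] [ 602.9 -418.4]
circle px 313.28125 283.59375 31.562502 [30  1  4] [ 404.5 -377.8]
circle px 74.21875 532.03125 56.25 [5 5 6] [ 629.6 -600.2]
circle px 474.21875 383.59375 35.46875 [152 132  22] [ 479. -267.]
circle px 572.65625 442.96875 44.53125 [4 5 6] [ 530.4 -189. ]
circle px 314.84375 338.28125 47.96875 [122 116 108] [ 444.1 -378.8]
circle px 641.40625 428.90625 33.90625 [128 100  77] [ 519.2 -136.8]
circle px 672.65625 341.40625 46.71875 [147 136 132] [ 446.7 -126.1]
manual [[ 356.6 -301.3]
 [ 431.3 -373.2]
 [ 474.5 -268.1]]
t 28.48 pos [ 382.7 -320.5  228.6] yaw 0.23 w 85.3 F [-0.2  0.3  0.9]
shift now [ 1.21   2.714 -1.325] | turn [-0.009  0.028 -0.002] | shift after turn [ 1.215  2.716 -1.317]
```

Request:
apply_moves(targets=[[0.6, 0.3, -0.6, 0, 0, 0], [0.6, 0.5, -0.66, 0, 0, 0], [0, 0.8, 0, 0, 0, 0], [0, 0.8, 0, 0, 0, 0], [0, 0, 0, 0, 0, 0], [0, 0, 0, 0, 0, 0]])

```text
clock: 29.22
eef_pos: [431.1, -372.3, 134.0]
tool_rot: [-1.571, -0.001, 0.003]
force: [-0.2, -0.4, 0.6]
width: 85.5
```

```bash
python3 -c "
from h import *
c,im=snap('wrist','w7')
go(431,-371,12,0)"
```

```text
t 29.27 pos [ 431.2 -372.7  134.4] yaw 0.13 w 85.4 F [ 0.3 -0.4  0.9]
shift now [-0.011  3.059  0.046] | turn [0.009 0.016 0.015] | shift after turn [-0.005  3.059  0.042]
```

View pics/w7.png

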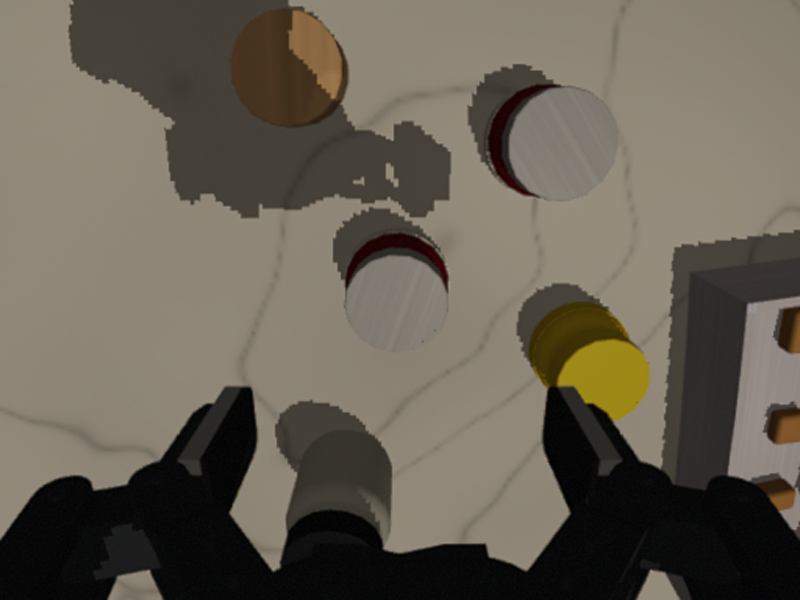

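Pot lid at (396,301), centred between the fingers; neighbours are clear of the finger paths.

Request:
apply_moves(targets=[[0, 0.6, 0, 0, 0, 0], [0, 0.8, 0, 0, 0, 0], [0, 0.8, 0, 0, 0, 0], [0, 0.5, 0, 0, 0, 0], [0, 0.25, 0, 0, 0, 0], [0, 0, 0, 0, 0, 0], [0, 0, 0, 0, 0, 0]])

```text
clock: 30.15
eef_pos: [430.8, -373.2, 16.1]
tool_rot: [-1.572, -0.002, 0.001]
force: [-0.4, 0.4, 0.1]
width: 85.8
```

Request:
apply_moves(targets=[[0, 0, 0, 0, 0, 0], [0, 0, 0, 0, 0, 0], [0, 0, 0, 0, 0, 0], [0, 0, 0, 0, 0, 0], [0, 0, 0, 0, 0, 0], [0, 0, 0, 0, 0, 0]], jaw=-1)

```text
clock: 30.9
eef_pos: [430.4, -373.2, 16.4]
tool_rot: [-1.572, -0.001, 0.001]
force: [-2.6, 0.9, 9.7]
width: 49.7
```

Request:
apply_moves(targets=[[0, -0.2, 0, 0, 0, 0], [0, -0.5, 0, 0, 0, 0], [0, -0.8, 0, 0, 0, 0], [0, -0.8, 0, 0, 0, 0], [0, -0.8, 0, 0, 0, 0], [0, -0.6, 0, 0, 0, 0], [0, 0, 0, 0, 0, 0]])

```text
clock: 31.78
eef_pos: [430.9, -373.3, 164.6]
tool_rot: [-1.573, -0.003, 0.001]
force: [1.3, 0.1, -2.2]
width: 49.5
```

```bash
python3 -c "
from h import *
bgo(55,-20,160)"
```

```text
board now [-139.8 -410.6]
t 31.77 pos [ 430.9 -373.3  164.6] yaw 0.07 w 49.5 F [ 1.3  0.1 -2.2]
shift now [ 3.567  0.101 10.313] | turn [ 0.018 -0.929  0.02 ] | shift after turn [4.871 0.115 9.765]
```

```bash
python3 -c "
from h import *
c,im=snap('wrist'); c2,im2=snap('side')
p=proj(c2,[430,-373,150])[0].astype(int); 
a=cv2.resize(im[:,:,::-1],(400,300)); 
x0=max(0,min(512-150,p[0]-75)); y0=max(0,p[1]-70); b=cv2.resize(im2[y0:y0+113,x0:x0+150,::-1],(400,300))
cv2.imwrite('pics/p1.png',np.hstack([a,b]))"
```

```text
(no output)
```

View pics/p1.png

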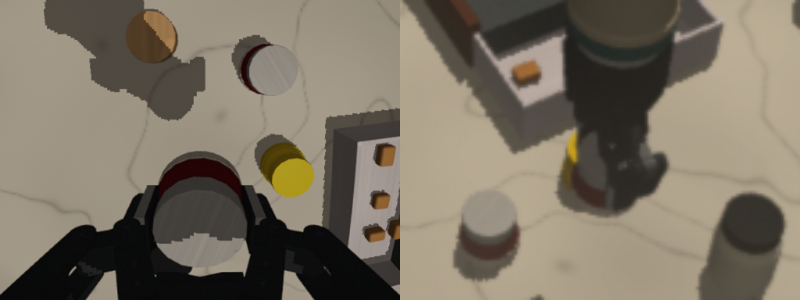

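Pot held upright, lid centred between the pads. Carrying it to the slate.

Request:
apply_moves(targets=[[0, 0, 0.3, 0, -0.46, 0], [0.2, 0, 0.6, 0, -0.47, 0], [0.5, 0, 0.9, 0, 0, 0], [0.5, 0, 0.9, 0, 0, 0], [0.5, 0, 0.9, 0, 0, 0], [0.5, 0, 0.9, 0, 0, 0], [0.5, 0, 0.9, 0, 0, 0], [0.5, 0, 0.9, 0, 0, 0], [0.5, 0, 0.9, 0, 0, 0], [0.5, 0, 0.9, 0, 0, 0], [0.5, 0, 0.9, 0, 0, 0], [0.2, 0, 0.6, 0, 0, 0]])

```text
clock: 33.38
eef_pos: [576.8, 38.7, 162.3]
tool_rot: [-1.568, 0.0, 0.138]
force: [-0.3, -0.5, -1.6]
width: 49.8
```

```bash
python3 -c "
from h import *
bgo(55,-20,74)"
```

```text
board now [ 58.5 -21.1]
t 33.38 pos [576.8  38.7 162.3] yaw 7.92 w 49.8 F [-0.3 -0.5 -1.6]
shift now [-0.087  2.208  0.023] | turn [-0.017  0.053 -0.003] | shift after turn [-0.088  2.208  0.028]
```

Request:
apply_moves(targets=[[-0.08, 0.5, 0, 0, 0, 0], [0, 0.7, 0, 0, 0, 0], [0, 0.6, 0, 0, 0, 0], [0, 0.3, 0, 0, 0, 0], [0, 0.1, 0, 0, 0, 0], [0, 0, 0, 0, 0, 0], [0, 0, 0, 0, 0, 0]])

```text
clock: 34.25
eef_pos: [574.7, 33.2, 75.7]
tool_rot: [-1.571, -0.001, 0.131]
force: [-0.2, 0.4, -2.0]
width: 49.8
```

Request:
apply_moves(targets=[[0, 0.08, 0, 0, 0, 0], [0, 0.06, 0, 0, 0, 0], [0, 0, 0, 0, 0, 0], [0, 0, 0, 0, 0, 0]])

```text
clock: 34.75
eef_pos: [574.1, 33.0, 69.3]
tool_rot: [-1.571, 0.0, 0.131]
force: [0.5, -0.3, -2.1]
width: 49.7
```

Request:
apply_moves(targets=[[0, 0.04, 0, 0, 0, 0], [0, 0.03, 0, 0, 0, 0], [0, 0, 0, 0, 0, 0], [0, 0, 0, 0, 0, 0]])

```text
clock: 35.25
eef_pos: [574.0, 33.1, 66.5]
tool_rot: [-1.571, 0.0, 0.131]
force: [-0.7, -0.5, 0.1]
width: 49.8
```

Request:
apply_moves(targets=[[0, 0, 0, 0, 0, 0], [0, 0, 0, 0, 0, 0], [0, 0, 0, 0, 0, 0], [0, 0, 0, 0, 0, 0], [0, 0, 0, 0, 0, 0], [0, -0.3, 0, 0, 0, 0], [0, -0.6, 0, 0, 0, 0], [0, -0.9, 0, 0, 0, 0], [0, -0.9, 0, 0, 0, 0], [0, -0.9, 0, 0, 0, 0], [0, -0.4, 0, 0, 0, 0], [0, 0, 0, 0, 0, 0]], jaw=1)

```text
clock: 36.75
eef_pos: [574.6, 33.0, 227.5]
tool_rot: [-1.571, -0.002, 0.131]
force: [-0.1, 0.2, 0.7]
width: 85.1
```

```bash
python3 -c "
from h import *
c,im=snap('wrist','w8')
c,im=snap('top'); 
print('pot2 top check'); 
H,S,V=cv2.split(cv2.cvtColor(im,cv2.COLOR_RGB2HSV)); yy,xx=np.mgrid[:384,:512]
for g in [(356,-300,50),(430,-372,50),(574,33,100)]:
    u=proj(c,g)[0]; m=(np.hypot(xx-u[0],yy-u[1])<25)&(S<75)&(V>105)&(V<175)
    for b,ce,s in blobs(m,60): print(g,s,plane(c,ce,g[2])[0,:2])
go(356.6,-301,230,0)"
```

```text
pot2 top check
(356, -300, 50) [357 221  29  44 278] [ 349.7 -315.1]
(430, -372, 50) [365 193  41  33 626] [ 463.8 -361.7]
(430, -372, 50) [394 208  19  34 112] [ 416.5 -421. ]
t 36.85 pos [573.3  32.9 225.4] yaw 7.52 w 85.2 F [-0.3  0.2  0. ]
shift now [-6.463 -0.102 -7.566] | turn [ 0.001  0.94  -0.015] | shift after turn [-5.417 -0.115 -8.346]
```

View pics/w8.png

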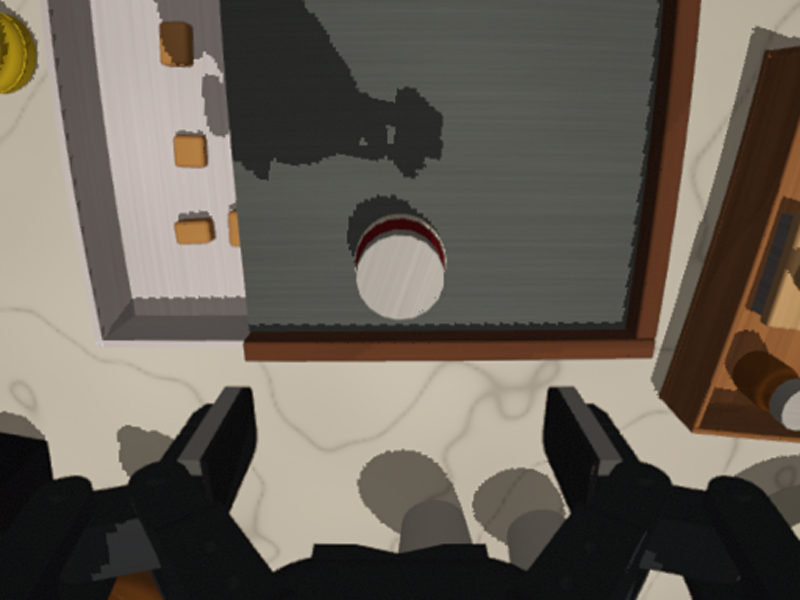

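Pot one is upright on the slate with its lid at (400,275); the slate is clean and the four chips are in the tray. Now to the second pot.

Request:
apply_moves(targets=[[0, 0, -0.4, 0, 0.47, 0], [-0.2, 0, -0.7, 0, 0.47, 0], [-0.6, 0, -0.8, 0, 0, 0], [-0.6, 0, -0.8, 0, 0, 0], [-0.6, 0, -0.8, 0, 0, 0], [-0.6, 0, -0.8, 0, 0, 0], [-0.6, 0, -0.8, 0, 0, 0], [-0.6, 0, -0.8, 0, 0, 0], [-0.5, 0, -0.8, 0, 0, 0], [-0.5, 0.5, -0.8, 0, 0, 0], [-0.4, 0.5, -0.6, 0, 0, 0], [0, 0, 0, 0, 0, 0]])

```text
clock: 38.35
eef_pos: [366.5, -293.3, 184.5]
tool_rot: [-1.569, 0.005, -0.008]
force: [0.4, 0.8, 0.4]
width: 85.5
```

```bash
python3 -c "
from h import *
c,im=snap('wrist','w9'); cv2.imwrite('pics/raw_w9.png',im[:,:,::-1])
go(356.6,-301,15,0)"
```

```text
t 38.4 pos [ 368.4 -292.1  185.4] yaw -0.28 w 85.3 F [0.8 0.7 0. ]
shift now [-0.282  4.259 -0.229] | turn [-0.01  -0.035 -0.019] | shift after turn [-0.295  4.259 -0.222]
```

View pics/w9.png

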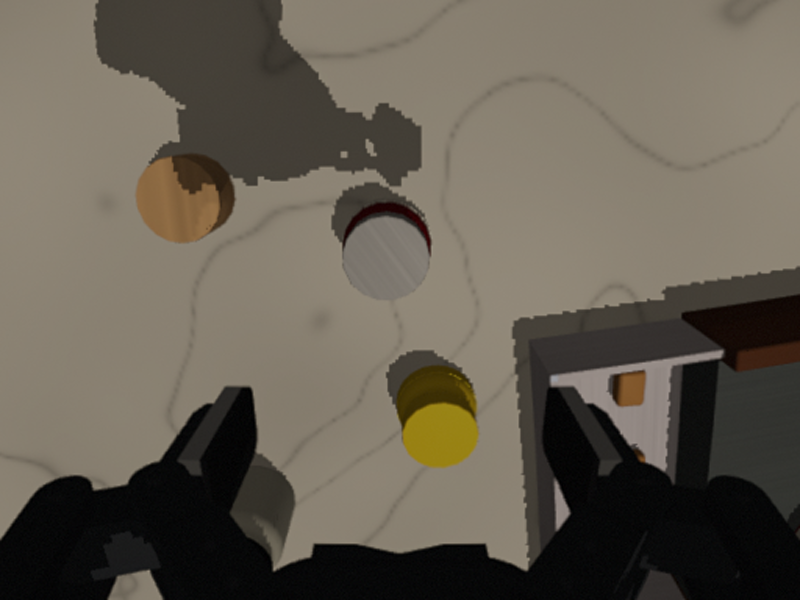

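Pot two's lid is at (386,255), roughly where it was; yellow at (440,435) and salt at (183,198) are clear.

```bash
python3 -c "
from h import *
c=calibration('wrist'); p=plane(c,np.array([(386,256)])/1.5625,50)[0]; print(p); go(p[0],p[1],16,0)"
```

```text
[ 359.6 -299.8   50. ]
t 38.4 pos [ 368.4 -292.1  185.4] yaw -0.28 w 85.3 F [0.8 0.7 0. ]
shift now [-0.207  4.234 -0.198] | turn [-0.01  -0.035 -0.019] | shift after turn [-0.219  4.234 -0.191]
```

Request:
apply_moves(targets=[[-0.21, 0.4, -0.2, 0, 0, 0], [0, 0.8, 0, 0, 0, 0], [0, 0.8, 0, 0, 0, 0], [0, 0.6, 0, 0, 0, 0], [0, 0, 0, 0, 0, 0], [0, 0, 0, 0, 0, 0]])

```text
clock: 39.15
eef_pos: [362.6, -299.2, 83.3]
tool_rot: [-1.571, -0.001, 0.001]
force: [0.4, -0.3, 0.4]
width: 85.5
```

```bash
python3 -c "
from h import *
go(359,-300,16,0)"
```

```text
t 39.15 pos [ 362.6 -299.2   83.3] yaw 0.03 w 85.5 F [ 0.4 -0.3  0.4]
shift now [-0.092  1.682 -0.018] | turn [0.004 0.004 0.008] | shift after turn [-0.09   1.682 -0.019]
```

Request:
apply_moves(targets=[[-0.06, 0.5, 0, 0, 0, 0], [0, 0.7, 0, 0, 0, 0], [0, 0.45, 0, 0, 0, 0], [0, 0, 0, 0, 0, 0], [0, 0, 0, 0, 0, 0]])

```text
clock: 39.78
eef_pos: [360.1, -300.0, 17.7]
tool_rot: [-1.572, -0.002, -0.001]
force: [0.3, 0.1, 0.8]
width: 85.4
```

Request:
apply_moves(targets=[[0, 0, 0, 0, 0, 0], [0, 0, 0, 0, 0, 0], [0, 0, 0, 0, 0, 0], [0, 0, 0, 0, 0, 0], [0, 0, 0, 0, 0, 0], [0, 0, 0, 0, 0, 0]], jaw=-1)

```text
clock: 40.52
eef_pos: [359.8, -300.3, 18.0]
tool_rot: [-1.573, -0.001, -0.0]
force: [-1.1, -0.3, 11.9]
width: 49.2
```

Request:
apply_moves(targets=[[0, -0.2, 0, 0, 0, 0], [0, -0.5, 0, 0, 0, 0], [0, -0.8, 0, 0, 0, 0], [0, -0.8, 0, 0, 0, 0], [0, -0.8, 0, 0, 0, 0], [0, -0.6, 0, 0, 0, 0], [0, 0, 0, 0, 0, 0]])

```text
clock: 41.4
eef_pos: [360.0, -299.9, 166.0]
tool_rot: [-1.573, -0.003, -0.0]
force: [0.3, -0.3, -2.5]
width: 48.7
```

```bash
python3 -c "
from h import *
bgo(-50,-20,160)"
```

```text
board now [-200.6 -328.5]
t 41.4 pos [ 360.  -299.9  166. ] yaw -0.02 w 48.7 F [ 0.3 -0.3 -2.5]
shift now [2.722 0.141 8.138] | turn [ 0.015 -0.94   0.018] | shift after turn [3.764 0.15  7.712]
```

Request:
apply_moves(targets=[[0, 0, 0.3, 0, -0.47, 0], [0.3, 0, 0.6, 0, -0.47, 0], [0.5, 0, 0.9, 0, 0, 0], [0.5, 0, 0.9, 0, 0, 0], [0.5, 0, 0.9, 0, 0, 0], [0.5, 0, 0.9, 0, 0, 0], [0.5, 0, 0.9, 0, 0, 0], [0.5, 0, 0.9, 0, 0, 0], [0.4, 0, 0.8, 0, 0, 0], [0, 0, 0.5, 0, 0, 0], [0, 0, 0, 0, 0, 0]])

```text
clock: 42.78
eef_pos: [467.8, 23.2, 163.3]
tool_rot: [-1.569, 0.003, 0.138]
force: [0.5, -0.4, -2.2]
width: 49.1
```

```bash
python3 -c "
from h import *
bgo(-50,-20,78)"
```

```text
board now [-51.6 -22.3]
t 42.77 pos [467.8  23.2 163.3] yaw 7.89 w 49.1 F [ 0.5 -0.4 -2.2]
shift now [0.047 2.133 0.053] | turn [-0.009  0.048 -0.024] | shift after turn [0.04  2.133 0.056]
```

Request:
apply_moves(targets=[[0, 0.5, 0, 0, 0, 0], [0, 0.7, 0, 0, 0, 0], [0, 0.6, 0, 0, 0, 0], [0, 0.3, 0, 0, 0, 0], [0, 0.15, 0, 0, 0, 0], [0, 0, 0, 0, 0, 0], [0, 0, 0, 0, 0, 0]])

```text
clock: 43.65
eef_pos: [469.9, 20.9, 75.2]
tool_rot: [-1.571, -0.001, 0.131]
force: [-0.2, -0.3, -1.9]
width: 49.0
```

Request:
apply_moves(targets=[[0, 0.06, 0, 0, 0, 0], [0, 0.03, 0, 0, 0, 0], [0, 0, 0, 0, 0, 0], [0, 0, 0, 0, 0, 0]])

```text
clock: 44.15
eef_pos: [469.5, 20.9, 71.0]
tool_rot: [-1.571, 0.0, 0.131]
force: [-0.1, 0.4, -1.9]
width: 48.7
```

Request:
apply_moves(targets=[[0, 0.04, 0, 0, 0, 0], [0, 0.03, 0, 0, 0, 0], [0, 0, 0, 0, 0, 0], [0, 0, 0, 0, 0, 0]])

```text
clock: 44.65
eef_pos: [469.5, 20.9, 68.2]
tool_rot: [-1.571, 0.0, 0.131]
force: [0.1, 0.3, -0.2]
width: 48.8
```

Request:
apply_moves(targets=[[0, 0, 0, 0, 0, 0], [0, 0, 0, 0, 0, 0], [0, 0, 0, 0, 0, 0], [0, 0, 0, 0, 0, 0], [0, 0, 0, 0, 0, 0], [0, -0.3, 0, 0, 0, 0], [0, -0.6, 0, 0, 0, 0], [0, -0.9, 0, 0, 0, 0], [0, -0.9, 0, 0, 0, 0], [0, -0.9, 0, 0, 0, 0], [0, -0.8, 0, 0, 0, 0], [0, 0, 0, 0, 0, 0]], jaw=1)

```text
clock: 46.15
eef_pos: [471.0, 21.1, 247.1]
tool_rot: [-1.571, -0.006, 0.131]
force: [-0.4, 0.4, -0.7]
width: 85.6
```

Request:
apply_moves(targets=[[0, 0, 0.5, 0, 0, 0], [0, 0, 0.9, 0, 0, 0], [0, 0, 1, 0, 0, 0], [0, 0, 1, 0, 0, 0], [0, 0, 1, 0, 0, 0], [0, 0, 0.6, 0, 0, 0], [0, 0, 0, 0, 0, 0]])

```text
clock: 47.02
eef_pos: [442.2, 220.8, 243.8]
tool_rot: [-1.57, 0.001, 0.135]
force: [0.4, -0.1, 0.7]
width: 85.7
```

```bash
python3 st.py d
```

```text
top slate px [292.6 156.7] area 25 board [  35.6 -134.5]
top tray px [292.6 156.7] area 25 board [  48.1 -139.2]
top tray px [304.  156.5] area 28 board [  49.1 -174.3]
top tray px [303.4 174.5] area 34 board [  -8.1 -171.4]
top tray px [304.6 197.1] area 49 board [ -78.  -173.8]
side tray px [292.4 213.5] area 28 board [  50.1 -134.6]
side tray px [299.  221.5] area 28 board [  50.1 -170.9]
side tray px [281.9 228.5] area 32 board [  -8.1 -171.2]
side tray px [260.9 237.4] area 42 board [ -77.5 -172.2]
```

View pics/dside.png

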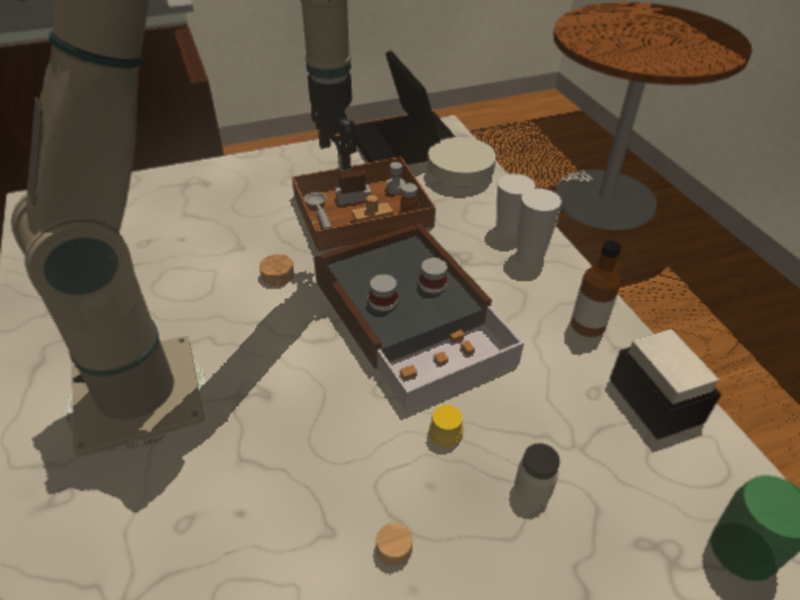

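View pics/dtop.png

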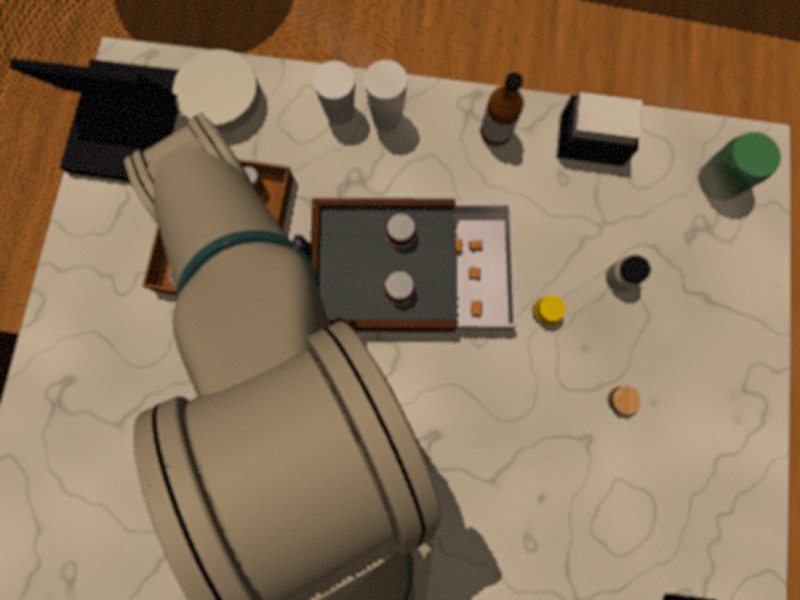

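```bash
python3 -c "
from cell import *
print(finish_job())"
```

```text
the job is handed in; nothing more can be done
None
```

The job is done and handed in at about 47 s on the robot's clock. The tool gave no verdict.

- **Chips:** There were four on the slate. I scraped them into the tray in three lanes with the block, and my last top and side views place all four in the tray with the slate clean. One of them had been nudged about 25 mm since the previous check, while the arm was away from it. Both cameras still put it on the tray floor, against the slab.
- **Scraper:** I set it back upright in its original spot on the basket floor before touching any pot. Contact showed in the wrist force, and the picture after release showed the scraper upright. The other utensils were in place.
- **Pots:** Only two red pots were present. Both now stand upright on the slate, about 50 mm either side of its centre line and well inside the rims. The yellow pot, sugar, salt and coasters look where they started.

Three measurements disagreed:
- **Basket and board edges:** Positions differed by about 5–12 mm between the cameras early on. I worked from the close wrist views instead.
- **Pot width:** The gripper closed to about 49 mm on the pots rather than the listed 56 mm, but both were held firmly.
- **Second pot:** One automatic top-camera reading of it was about 15 mm off. The wrist camera gave its true position before I gripped it.

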